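# Strip a membrane filter holder after a run

### The arm

A 7-joint arm with a two-finger parallel gripper is mounted at the origin on a cart in front of the work surface, level with it; the furniture and walls round the work are solid. World frame = base frame: x ahead of the robot, y to its left, z up, the work surface at z = 0. Lengths are in m, angles in rad, forces in N, time in s.
With the tool pointing down it reaches from about 0.425 to 0.925 m from the base axis. Payload 6.8 kg.
Tool frame: the origin (TCP) lies on the front face of the gripper's body, between the roots of the fingers; the fingertips stand 73 mm ahead of it and the grasp point (between the pads) lies 54 mm ahead of it (env.nose_length is the distance from the TCP to the fingertips, in m); z points along the fingers, y is the line along which they close (so a half turn about z gives the same grasp; the last joint's range is limited). The gripper opens to 85 mm and grips with 20 to 120 N. Pads are 22 mm wide; open, the fingers measure 114 mm over their backs; the gripper's body (76 mm by 85 mm) begins 54 mm behind the grasp point. The pads swing forward as they close: fully open they stand 13 mm farther back than shut.
Start: joints at [1.086, 0.477, 0.022, 1.555, -0.011, 1.109, -0.083], TCP at [0.248, -0.628, 0.304] pointing down, gripper open.
Joint ranges: [-2.96, 2.96], [-0.34, 2.1], [-1.41, 1.46], [0.24, 2.44], [-1.37, 4.51], [0.17, 1.92], [-2.96, 2.96]. Speed limits (rad/s): [2.39, 2.39, 3.14, 3.14, 3.14, 3.14, 3.14].

### API

Orientations are given as a unit quaternion [w, x, y, z].
In Python, from cell import env, kin, camera, calibration, job gives the robot as it stands. The module is installed in compiled form; this text tells all that it offers. Calls block until the motion is done:
- env.reach(position, orientation): joint-space move of the TCP to a pose.
- env.movel(position, velocity=0.15, rot=None, stop_force=None): straight line of the TCP; rot=None keeps the orientation; velocity is the mean speed in m/s. With stop_force (N) it stops when the force on the tool has changed by that much, and returns True; else False.
- env.goto_joints(angles): joint-space move.
- env.grip(opening, f_grip=None): finger opening in m; f_grip is the grip in N (None keeps the last); returns when the fingers have stopped.
- env.dwell(seconds).
- kin.inverse_kinematics(position, orientation): joint angles nearest the present ones, or None.
- env.get_state(): the state.
- camera(name): name is "side" or "top"; returns (picture, depth): 400x640x3 uint8, blue, green, red; 400x640 float32, m along the optical axis (not along the pixel's ray), 0 where there is no reading.
- calibration(name): a dict with "fx", "fy", "cx", "cy" (pixels), "rvec" (rotation vector, rad) and "tvec" (3), from world to camera coordinates, as OpenCV has them. Camera axes: x right, y down, z forward; pixel columns grow to the right and rows downward; lengths in m; the calibration is good to about 2 mm. A picture is of the moment at which its call begins. calibration takes no time and is no camera call.
A pose or a line that the arm cannot do raises env.PlanningError and nothing moves.
- job.job_done(): hands the job in; it is judged then, once.
The state is a dict: "time": time; "qpos": joint angles; "joint_velocities": joint speeds; "joint_torque": joint torques, N m; "tcp_pos": TCP position; "orientation": TCP orientation; "force": force on the tool from outside, world axes, zero at the start; "torque": the same for the moment, N m; "opening": finger opening in m; "gripper_force": force on a finger pad.
Only numpy, scipy, OpenCV 4.12 (cv2) and the standard library are available. Lean on these libraries where they do the work, as an engineer would, in place of code of your own. Each camera call takes 0.05 s, during which the arm holds its last target. There are 200 camera calls.

### The job

The water filtration is finished: take the filter holder on its steel stand apart from the top down, one part at a time, and keep every part upright. Lay the blue lid knob up in the yellow dish, slip the steel funnel over the white drying peg until it rests on the peg's foot, lay the orange support screen flat in the shallow dark steel pan with its steel mesh up, and last lift the black base out of the stand and seat it in the cork ring with its stem down the hole.

Things in the scene. Friction and masses are not known exactly. Their poses are not given: they have to be found in the camera images.
- lid: blue lid, top of the stack, 30 g. Disc 43 mm diameter, 6 mm thick; plug below, 30 mm diameter, 8 mm deep, loose in the funnel's bore; knob on top (grip it) 22 mm diameter, from 12 to 24 mm above the origin, on an 18 mm neck. Origin: centre of the disc's underside, which rests on the funnel's rim; z up. In the dish it stands on its plug, origin 11 mm above the worktop
- funnel: straight steel funnel tube, second in the stack, 120 g: 40 mm outer diameter, 34 mm bore open at both ends, 60 mm tall, with a flange 50 mm diameter and 6 mm high round its lower end. Origin: centre of its underside; z up along the bore. It rests loose on the screen, round the mesh boss
- screen: support screen, third in the stack, 70 g: orange disc 54 mm diameter, 12 mm thick (grip its edge); on top a steel mesh boss 30 mm diameter, 2.5 mm high; below a steel spigot 43 mm diameter, 8 mm deep, loose in the base. Origin: centre of the orange disc's underside, which rests on the base's rim; z up. In the pan it stands on the spigot, origin 11 mm above the worktop
- base: black base, lowest part, 100 g: cup 60 mm outer diameter, 22 mm high (grip it across y), top bore 47 mm, 10 mm deep; two lugs 18 mm wide reach 45 mm from the axis along +x and -x; stem below, 18 mm diameter, 26 mm long, tapered tip, at first loose in the stand's port. Origin: centre of the cup's underside, at the stem's root (rests on stand or cork ring); z up
- filter_stand: fixed steel box 100 mm (x) by 84 mm (y), 45 mm high; red stopcock lever on its -x face and brass hose barb on its +x face reach 74 mm from its centre. In the middle of its top is a port 24 mm diameter, 34 mm deep, that holds the base's stem. It carries the stack, whose top is 163 mm above the worktop. Origin: centre of its underside on the worktop
- lid_dish: place of the lid: round yellow plastic dish, 74 mm outer diameter, wall 3 mm thick and 10 mm high, floor 3 mm thick, inner floor 62 mm across. Fixed. Origin: centre of its underside on the worktop
- drying_peg: place of the funnel: white upright peg 16 mm diameter with a rounded tip, 50 mm above the worktop, on a round grey foot 84 mm diameter and 8 mm high on which the funnel comes to rest. Fixed. Origin: centre of its underside on the worktop
- rinse_pan: place of the support screen: shallow round dark steel pan, 88 mm outer diameter, wall 3 mm thick and 8 mm high, floor 3 mm thick, inner floor 80 mm across. Fixed. Origin: centre of its underside on the worktop
- cork_ring: place of the base: brown cork ring, 90 mm outer diameter, 32 mm high, with a round hole 36 mm diameter right through. The base's cup rests on its top face with the stem in the hole. Fixed. Origin: centre of its underside on the worktop
There are look-alikes about, which are no part of the job. What is shaped like the funnel but green or red is not meant.

How it is judged:
By the outcome, as a careful person would: the job done as asked, in the order asked, and still so for the second after the job is handed in, with the robot touching nothing.
It also fails if it takes over 120 s, if anything falls off the work surface, if the arm or the gripper's body presses on something with over 40 N, if the wrist force passes 120 N, or if a joint passes its speed limit or range.

## Working session

There is one attempt and no reset: what is moved stays moved. The work goes in short steps, each a Python script; the robot and the scene stay as the last script left them, time stands still between calls to the robot, and variables do not carry over. Pictures are saved under pics/ and viewed, at most 14 in all, crops included, and the job is handed in when it is done.

```bash
mkdir -p pics; ls
python3 - <<'E'
from cell import env,camera,calibration
import cv2,numpy as np
for n in("top","side"):
    p,d=camera(n); cv2.imwrite(f"pics/{n}0.png",p); np.save(f"{n}0.npy",d)
    c=calibration(n); R=cv2.Rodrigues(np.array(c["rvec"]))[0]; print(n,c,"pos",(-R.T@np.array(c["tvec"]).ravel()).round(3))
print(env.get_state())
E
```

```text
pics
top {'fx': 452.49743686802566, 'fy': 452.49743686802566, 'cx': 326.2960301548616, 'cy': 200.69076020392282, 'rvec': array([ 2.15556622, -2.16747346,  0.14368164]), 'tvec': array([0.10672993, 0.50713565, 1.01212958])} pos [0.379 0.113 1.066]
side {'fx': 483.9152023291862, 'fy': 483.9152023291862, 'cx': 314.16466087986043, 'cy': 202.58210364425634, 'rvec': array([ 1.96965982, -0.04453917,  0.03920585]), 'tvec': array([-0.49071953,  0.16249322,  0.89037787])} pos [ 0.449 -0.781  0.499]
{'time': 0.1, 'qpos': array([ 1.08589528,  0.47774522,  0.02236079,  1.55635088, -0.01151104,
        1.10932409, -0.08308963]), 'joint_velocities': array([ 0.00193741, -0.00165434,  0.00141803, -0.00344949, -0.0003663 ,
        0.00035339, -0.00062268]), 'joint_torque': array([ 4.39952171e-03, -5.97762179e+01,  1.61375228e+00, -2.81953168e+01,
        1.28240604e-02,  5.06943179e-03, -3.52064212e-06]), 'tcp_pos': array([ 0.2481998 , -0.62725948,  0.30300529]), 'orientation': array([-8.20812276e-04,  9.82303821e-01,  1.87292501e-01, -2.19214438e-04]), 'force': array([-0.84464883,  0.66769769,  0.00215904]), 'torque': array([ 0.02910587,  0.00113085, -0.0050844 ]), 'gripper_force': 0.0, 'opening': 0.08524714767095576}
```

View pics/top0.png

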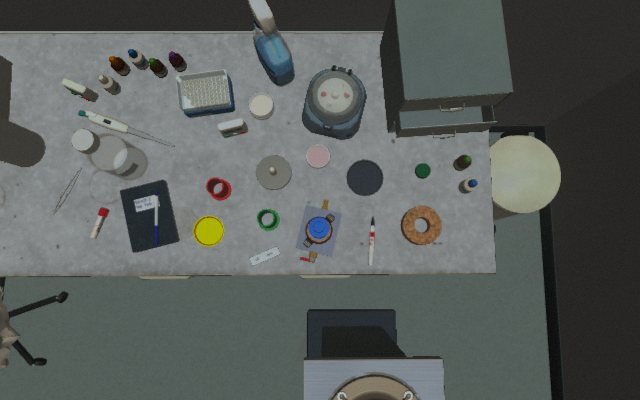

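View pics/side0.png

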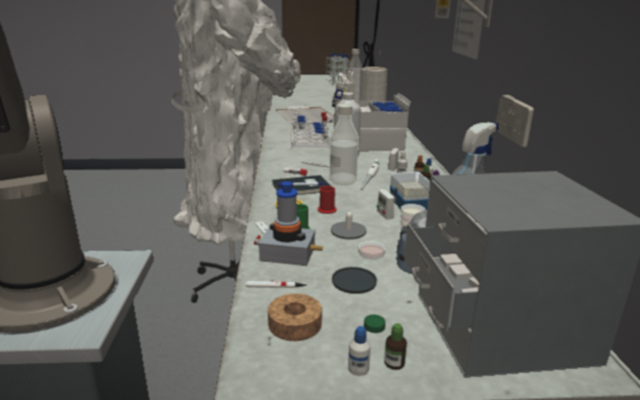

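The top view shows the stack on the stand at about (319,229), the yellow dish at (209,231), the peg and foot at (273,172), the dark pan at (365,177) and the cork ring at (421,225). The side view shows the stack at (288,215), the peg at (349,222), the pan at (354,280) and the cork at (295,315). The red and green tubes are the decoys. Next I'll measure all of these in both views.

```bash
cat > h.py <<'E'
import cv2,numpy as np
from cell import env,kin,camera,calibration,job
def cam(n):
    c=calibration(n); R=cv2.Rodrigues(np.array(c["rvec"]))[0]; t=np.array(c["tvec"]).ravel()
    return np.array([[c["fx"],0,c["cx"]],[0,c["fy"],c["cy"]],[0,0,1]]),R,t
def ray(n,uv):
    K,R,t=cam(n); return -R.T@t,R.T@np.linalg.solve(K,np.array([uv[0],uv[1],1.]))
def onplane(n,uv,z):
    o,d=ray(n,uv); return o+d*(z-o[2])/d[2]
def tri(u1,u2):
    P=[]
    for n in("top","side"):
        K,R,t=cam(n); P.append(K@np.c_[R,t])
    X=cv2.triangulatePoints(P[0],P[1],np.float64(u1).reshape(2,1),np.float64(u2).reshape(2,1)).ravel(); return X[:3]/X[3]
def proj(n,X):
    K,R,t=cam(n); return cv2.projectPoints(np.float64(X).reshape(-1,3),cv2.Rodrigues(R)[0],t,K,None)[0].reshape(-1,2)
def cloud(n,d):
    K,R,t=cam(n); v,u=np.mgrid[:400,:640]
    P=np.stack([(u-K[0,2])/K[0,0]*d,(v-K[1,2])/K[1,1]*d,d],-1); return (P-t)@R
E
python3 - <<'E'
from h import *
for n,boxes in {"top":dict(lid=(285,195,355,270),dish=(185,210,232,252),peg=(250,150,297,192),pan=(343,155,388,200),cork=(398,202,446,248)),
 "side":dict(lid=(250,175,330,270),peg=(325,205,372,242),pan=(326,262,382,296),cork=(262,290,328,342))}.items():
    p=cv2.imread(f"pics/{n}0.png"); d=np.load(f"{n}0.npy"); X=cloud(n,d); h=cv2.cvtColor(p,cv2.COLOR_BGR2HSV)
    H,S,V=[h[...,i].astype(int) for i in range(3)]
    M=dict(lid=(H>100)&(H<125)&(S>150),dish=(H>22)&(H<35)&(S>150),peg=(S<30)&(V<135),pan=V<75,cork=(H<20)&(S>70))
    for k,(a,b,c,e) in boxes.items():
        m=np.zeros((400,640),np.uint8); m[b:e,a:c]=M[k][b:e,a:c]
        cs=max(cv2.findContours(m,0,2)[0],key=cv2.contourArea)
        el=cv2.fitEllipse(cs); g=np.zeros_like(m);cv2.drawContours(g,[cs],-1,1,-1); Q=X[(g>0)&(d>0)]
        print(n,k,"ell",np.round(el[0],1),np.round(el[1],1),"med",np.median(Q,0).round(4),"z pct",np.percentile(Q[:,2],[2,25,50,75,98]).round(4))
        if n=="top": np.set_printoptions(suppress=True)
        for z0 in ([.163] if k=="lid" else [.05] if k=="peg" else []):
            q=Q[abs(Q[:,2]-z0)<.006]; print("   top part",len(q),q.mean(0).round(4) if len(q) else'')
    a,b,c,e=(285,190,355,270) if n=="top" else (235,170,385,275)
    cv2.imwrite(f"pics/{n}c.png",cv2.resize(p[b:e,a:c],None,fx=7 if n=="top" else 5,fy=7 if n=="top" else 5,interpolation=cv2.INTER_CUBIC))
E
```

```text
top lid ell [318.3 227.4] [19.5 20. ] med [0.4384 0.122  0.145 ] z pct [0.1406 0.1435 0.145  0.1599 0.1644]
   top part 91 [0.4395 0.1212 0.1622]
top dish ell [208.1 230.6] [29.6 30.9] med [0.4413 0.3812 0.0026] z pct [-0.0021  0.0011  0.0026  0.0049  0.0104]
top peg ell [271.3 172. ] [42.5 45.5] med [0.5774 0.2322 0.0057] z pct [-0.0046  0.0007  0.0057  0.0076  0.0418]
   top part 20 [0.5798 0.2288 0.0468]
top pan ell [364.4 177.4] [34.5 35.3] med [0.5674 0.0128 0.0023] z pct [-0.002   0.0008  0.0023  0.0039  0.0089]
top cork ell [420.9 225.1] [38.2 39.7] med [ 0.4506 -0.1153  0.0307] z pct [-0.0026  0.0282  0.0307  0.0321  0.0352]
side lid ell [286.4 189.9] [16.2 18. ] med [0.4403 0.1136 0.1446] z pct [0.1405 0.1434 0.1446 0.1559 0.1623]
   top part 47 [0.4408 0.118  0.1608]
side peg ell [348.1 229.5] [21.2 33.3] med [0.5796 0.2202 0.0066] z pct [-0.0007  0.0056  0.0066  0.0076  0.0338]
   top part 0 
side pan ell [353.8 280. ] [24.9 43.1] med [0.568  0.0127 0.002 ] z pct [0.     0.0013 0.002  0.0029 0.0071]
side cork ell [294.6 316.5] [47.  56.4] med [ 0.4531 -0.136   0.0296] z pct [0.0034 0.0177 0.0296 0.0308 0.0322]
```

View pics/topc.png

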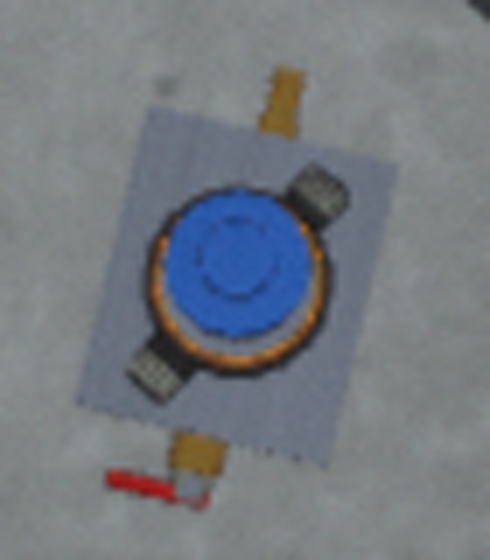

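View pics/sidec.png

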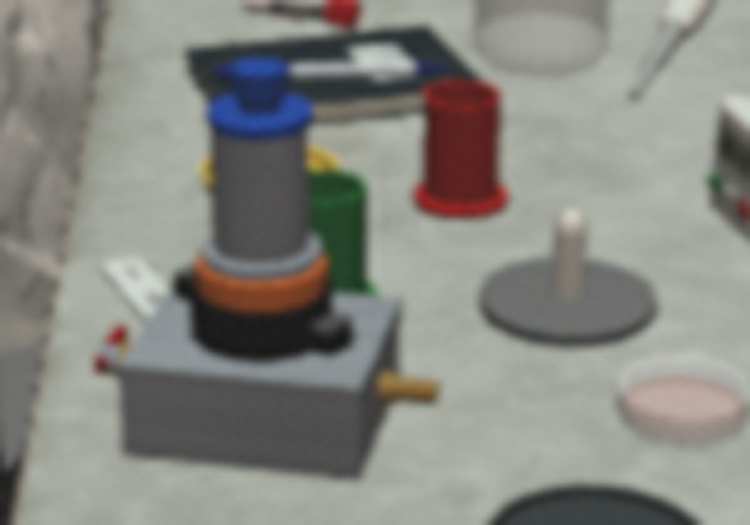

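The crops show the stand rotated about 13°, with the base's lugs at crop pixels (322,193) and (155,370), which is (331.0,217.6) and (307.1,242.9) in the full picture. The stack is upright and complete. The peg's white tip is at about (349,213) in the side view. I'll refine the points next, then touch the table to learn how far the fingertips reach at each opening.

```bash
cat >> h.py <<'E'
from scipy.spatial.transform import Rotation as Ro
def quat(yaw):  # tool down, fingers close along world direction yaw
    q=(Ro.from_euler("z",yaw-np.pi/2)*Ro.from_euler("x",np.pi)).as_quat(); return np.array([q[3],*q[:3]])
E
python3 - <<'E'
from h import *
np.set_printoptions(suppress=True,precision=4)
a,b=onplane("top",(331,217.6),.06),onplane("top",(307.1,242.9),.06)
print("lugs",a,b,"mid",(a+b)/2,"len",np.linalg.norm(a-b),"yaw",np.degrees(np.arctan2(*(a-b)[1::-1])))
print("dish",onplane("top",(208.1,230.6),.01),"pan",onplane("top",(364.4,177.4),.008),onplane("side",(353.8,280),.008),tri((364.4,177.4),(353.8,280)),"cork",onplane("top",(420.9,225.1),.032))
# knob top, peg tip, cork hole, by bright/colour within depth-limited heights, both views
for n in("top","side"):
    p=cv2.imread(f"pics/{n}0.png"); X=cloud(n,np.load(f"{n}0.npy"))
    def pick(c,r,lo,hi): 
        m=(np.hypot(X[...,0]-c[0],X[...,1]-c[1])<r)&(X[...,2]>lo)&(X[...,2]<hi); v,u=np.nonzero(m); return len(u),np.array([u.mean(),v.mean()]),(X[m].max(0)+X[m].min(0))/2,X[m].mean(0)
    print(n,"peg>35",*pick((.579,.226),.03,.035,.06)); print(n,"foot",*pick((.579,.226),.06,.0045,.013))
    print(n,"knob",*pick((.44,.12),.03,.156,.17)); print(n,"disc",*pick((.44,.12),.03,.138,.150))
    print(n,"corktop",*pick((.45,-.115),.06,.028,.04)); print(n,"screen/base rim",*pick((.44,.12),.036,.06,.09)); print(n,"dishrim",*pick((.441,.381),.05,.007,.02)); print(n,"panrim",*pick((.568,.0128),.055,.006,.015))
    print(n,"standtop",*pick((.44,.12),.08,.041,.05))
yaw=np.arctan2(*(a-b)[1::-1])+np.pi/2
for P in((.44,.12,.25),(.44,.38,.2),(.578,.228,.25),(.568,.0128,.2),(.45,-.115,.2),(.45,-.215,.1)):
    for k in(0,np.pi): print(P,kin.inverse_kinematics(P,quat(yaw+k)))
print(env.nose_length)
E
```

```text
lugs [0.466  0.0939 0.06  ] [0.4101 0.1473 0.06  ] mid [0.4381 0.1206 0.06  ] len 0.0772706692792622 yaw -43.65110541226159
dish [0.4415 0.3793 0.01  ] pan [0.5658 0.0129 0.008 ] [0.5666 0.0026 0.008 ] [0.5676 0.0123 0.0018] cork [ 0.4501 -0.1125  0.032 ]
top peg>35 40 [271.925 169.2  ] [0.5808 0.2285 0.0424] [0.5796 0.2284 0.0437]
top foot 779 [273.6149 172.2003] [0.5735 0.2288 0.0087] [0.5795 0.2284 0.0072]
top knob 91 [318.4396 226.4945] [0.4397 0.122  0.1617] [0.4395 0.1212 0.1622]
top disc 251 [318.6335 227.247 ] [0.4398 0.1202 0.1443] [0.4392 0.1209 0.1441]
top corktop 956 [421.8577 224.6663] [ 0.4507 -0.1153  0.0325] [ 0.4512 -0.1149  0.0315]
top screen/base rim 243 [319.107  233.0206] [0.4394 0.1207 0.0747] [0.4312 0.1205 0.0738]
top dishrim 138 [207.6449 230.6739] [0.442  0.3787 0.0104] [0.4415 0.3806 0.009 ]
top panrim 115 [364.5565 176.9043] [0.5658 0.0127 0.0088] [0.5671 0.0125 0.008 ]
top standtop 923 [318.454  230.1582] [0.44   0.1218 0.0454] [0.4393 0.1222 0.0444]
side peg>35 34 [349.0294 215.0294] [0.5827 0.226  0.0418] [0.5823 0.2256 0.042 ]
side foot 413 [348.4044 2
[... 883 characters left out ...]
8, 0.2) [-0.1828  0.5927 -0.857   1.8339  0.5391  0.9657 -0.4656]
(0.578, 0.228, 0.25) [-1.183   0.6811  1.0622  1.7888 -0.6714  1.0845 -2.2117]
(0.578, 0.228, 0.25) [ 0.214   0.6449 -0.9947  1.6936  0.5899  1.1342 -0.1412]
(0.568, 0.0128, 0.2) [-0.0125  0.4298 -0.1517  1.9005  0.0864  0.8175 -2.5425]
(0.568, 0.0128, 0.2) [ 0.3797  0.5094 -0.6637  1.8736  0.3959  0.8932  0.3333]
(0.45, -0.115, 0.2) [ 0.1899  0.2779 -0.0858  2.1375  0.0354  0.7274 -2.2516]
(0.45, -0.115, 0.2) [ 0.6297  0.3336 -0.5992  2.1097  0.2681  0.7713  0.671 ]
(0.45, -0.215, 0.1) [ 0.2471  0.4987  0.0904  2.1253 -0.0869  0.521  -1.9307]
(0.45, -0.215, 0.1) [ 0.6913  0.537  -0.4561  2.0952  0.4132  0.5957  0.753 ]
0.0726
```

Both views agree to about 2 mm and the heights match the text. The positions are:

| Item | x (m) | y (m) |
|---|---|---|
| Stack | 0.4405 | 0.1205 |
| Dish | 0.442 | 0.3795 |
| Peg | 0.581 | 0.227 |
| Pan | 0.567 | 0.012 |
| Cork | 0.452 | -0.115 |

The lugs lie along -43.7°. Next I'll touch a clear patch of table with the fingertips.

```bash
cat >> h.py <<'E'
YAW=np.radians(46.35)+np.pi; Q=quat(YAW)
STACK=np.array([.4405,.1205]); DISH=np.array([.442,.3795]); PEG=np.array([.581,.227]); PAN=np.array([.567,.012]); CORK=np.array([.452,-.115])
def at(xy,z): return [xy[0],xy[1],z]
def st(): 
    s=env.get_state(); print("t %.1f tcp %s op %.4f gf %.1f F %s"%(s["time"],np.round(s["tcp_pos"],4),s["opening"],s["gripper_force"],np.round(s["force"],1))); return s
E
python3 - <<'E'
from h import *
env.grip(.054); env.reach([.45,-.215,.12],Q); st()
print(env.movel([.45,-.215,.055],.04,stop_force=4)); st()
env.movel([.45,-.215,.085],.1); env.grip(.022)
print(env.movel([.45,-.215,.055],.04,stop_force=4)); st()
env.movel([.45,-.215,.20],.15)
p,d=camera("top"); cv2.imwrite("pics/t1.png",p)
st()
E
```

```text
t 2.3 tcp [ 0.4501 -0.2163  0.1202] op 0.0544 gf 0.0 F [-0.1  0.8  0.2]
True
t 3.5 tcp [ 0.45   -0.2149  0.0688] op 0.0541 gf 5.3 F [-2.4  0.6 11.1]
True
t 4.7 tcp [ 0.4503 -0.2151  0.0727] op 0.0223 gf 4.9 F [-1.6  0.6  9.9]
t 5.7 tcp [ 0.4493 -0.2148  0.1989] op 0.0224 gf 0.0 F [-0.8 -0.4 -0.1]
```

Run:
```python
from h import *
env.movel([.45,-.215,.30],.2); env.grip(.05)
env.reach(at(STACK,.30),Q); env.movel(at(STACK,.221),.08,stop_force=6); st()
env.grip(.0,f_grip=25); s=st()
env.movel(at(STACK,.28),.1); st()
p,d=camera("side"); cv2.imwrite("pics/s2.png",cv2.resize(p[130:280,220:400],None,fx=4,fy=4))
```

```text
t 9.2 tcp [0.4408 0.1207 0.2215] op 0.0498 gf 0.0 F [ 0.1  0.2 -1.2]
t 9.5 tcp [0.4408 0.1205 0.2215] op 0.0201 gf 24.5 F [-0.1 -0.3  5.2]
t 10.3 tcp [0.4402 0.1202 0.2796] op 0.0203 gf 24.5 F [ 0.3 -0.   0.4]
```

View pics/s2.png

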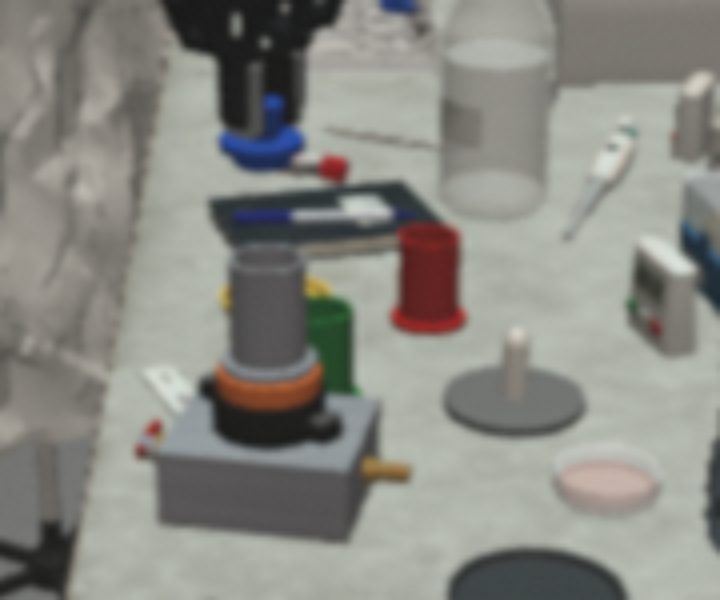

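The lid hangs level in the fingers at crop (262,140), and the funnel and the rest of the stack have not moved. Next I'll place it in the dish.

Run:
```python
from h import *
env.movel(at(DISH,.28),.2); env.movel(at(DISH,.11),.15)
print(env.movel(at(DISH,.088),.03,stop_force=3)); st()
env.grip(.045); env.movel(at(DISH,.24),.15); st()
p,d=camera("top"); X=cloud("top",d); h=cv2.cvtColor(p,cv2.COLOR_BGR2HSV)
env.movel(at(STACK,.24),.2)
p,d=camera("top"); X=cloud("top",d); h=cv2.cvtColor(p,cv2.COLOR_BGR2HSV)
m=(h[...,0]>100)&(h[...,0]<125)&(h[...,1]>150)&(np.hypot(X[...,0]-DISH[0],X[...,1]-DISH[1])<.05)
q=X[m]; print("lid",len(q),q.mean(0),np.percentile(q[:,2],[5,25,50,75,95])); t=q[q[:,2]>.03]; print("knob",t.mean(0) if len(t) else None)
cv2.imwrite("pics/t3.png",cv2.resize(p[180:270,180:290],None,fx=6,fy=6)); st()
```

```text
True
t 13.6 tcp [0.442  0.3794 0.0934] op 0.0205 gf 25.1 F [-0.9 -1.6  6.8]
t 15.1 tcp [0.4417 0.379  0.239 ] op 0.0451 gf 0.0 F [-0.3 -0.2 -0.2]
lid 235 [0.43824838 0.37705874 0.02160884] [0.01317914 0.01516673 0.01741176 0.0315865  0.03616394]
knob [0.43923958 0.37797896 0.03396641]
t 16.6 tcp [0.4404 0.1216 0.2401] op 0.0450 gf 0.0 F [-0.3 -0.2  0.7]
```

View pics/t3.png

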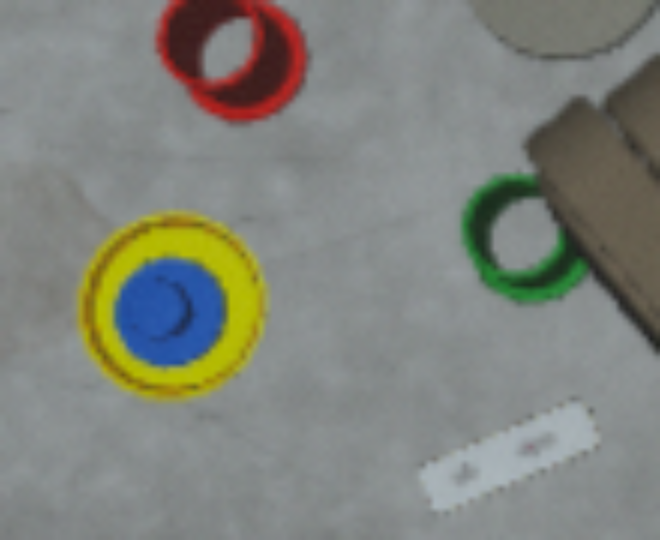

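The lid sits flat and knob up in the dish at crop (170,312), with its disc top at 17 mm and knob top at 35 mm as expected. The funnel is next.

Run:
```python
from h import *
env.grip(.065); env.movel(at(STACK,.177),.1,stop_force=6); st()
env.grip(.0,f_grip=30); st()
env.movel(at(STACK,.26),.1); st()
p,d=camera("side"); cv2.imwrite("pics/s4.png",cv2.resize(p[130:280,220:400],None,fx=4,fy=4))
env.movel(at(PEG,.26),.15)
p,d=camera("side"); cv2.imwrite("pics/s5.png",cv2.resize(p[100:260,260:440],None,fx=4,fy=4))
```

```text
t 17.8 tcp [0.4407 0.1208 0.1773] op 0.0650 gf 0.0 F [-0.3  0.3  1. ]
t 18.1 tcp [0.4411 0.1208 0.1777] op 0.0393 gf 30.1 F [-0.4 -0.6  4.8]
t 19.1 tcp [0.4401 0.1202 0.2594] op 0.0393 gf 30.3 F [-0.4  0.7 -1.8]
```

View pics/s5.png

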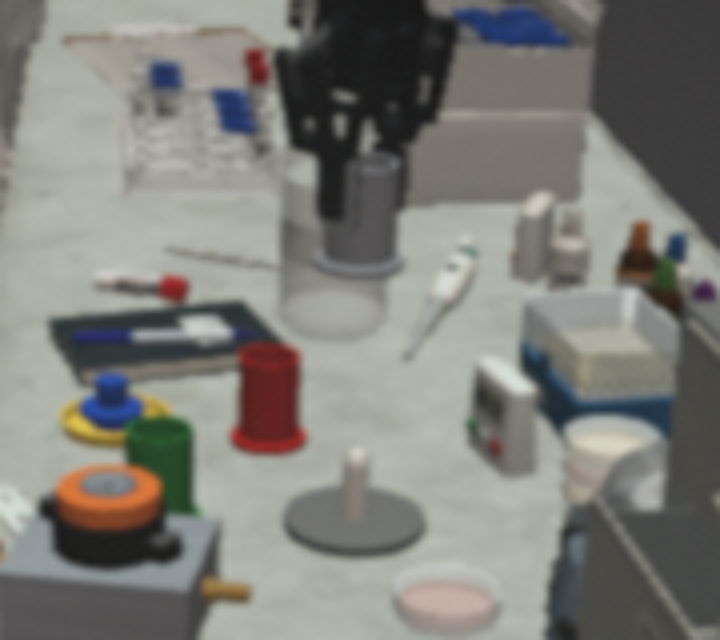

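The funnel hangs upright over the peg, with its flange at crop (358,262) and the peg tip at (356,455). The screen stayed seated in the base. I'll lower it now.

Run:
```python
from h import *
print(proj("side",[*PEG,.162]),"seen ~",(260+358/4,100+262/4))
print(env.movel(at(PEG,.125),.12,stop_force=6)); st()
print(env.movel(at(PEG,.100),.03,stop_force=3)); st()
env.grip(.065); env.movel(at(PEG,.25),.15)
env.movel(at(STACK,.25),.2); st()
p,d=camera("side"); cv2.imwrite("pics/s6.png",cv2.resize(p[170:260,260:440],None,fx=4,fy=4))
p,d=camera("top"); X=cloud("top",d); m=(np.hypot(X[...,0]-PEG[0],X[...,1]-PEG[1])<.05)
print("funnel top ring",(lambda q:(len(q),q.mean(0),np.percentile(q[:,2],[10,50,90])))(X[m&(X[...,2]>.058)]))
```

```text
[[350.24659797 165.05744749]] seen ~ (349.5, 165.5)
False
t 21.8 tcp [0.5815 0.2274 0.1259] op 0.0394 gf 30.3 F [-0.8 -0.1 -1.6]
True
t 22.4 tcp [0.5811 0.2271 0.1066] op 0.0393 gf 30.3 F [-0.4 -0.5  3.7]
t 24.9 tcp [0.4414 0.1211 0.2503] op 0.0649 gf 0.0 F [0.1 0.3 0.5]
funnel top ring (94, array([0.57762742, 0.22679984, 0.06531933]), array([0.0605121 , 0.06589244, 0.06845279]))
```

View pics/s6.png

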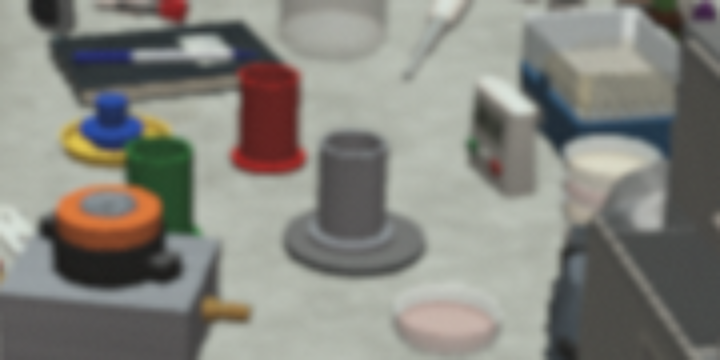

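The funnel stands upright on the peg's foot with its top at about 67 mm (crop 353,190). Next is the screen.

Run:
```python
from h import *
env.grip(.075); env.movel(at(STACK,.1385),.1,stop_force=6); st()
env.grip(.0,f_grip=35); st()
env.movel(at(STACK,.16),.04); env.movel(at(STACK,.20),.12); st()
p,d=camera("side"); cv2.imwrite("pics/s7.png",cv2.resize(p[130:310,220:400],None,fx=3.3,fy=3.3))
```

```text
t 26.5 tcp [0.4409 0.1207 0.139 ] op 0.0752 gf 0.0 F [-0.4  0.3 -0.1]
t 26.9 tcp [0.441  0.1207 0.1394] op 0.0511 gf 35.1 F [-1.3 -0.7  7.6]
t 28.1 tcp [0.4405 0.1203 0.1998] op 0.0510 gf 36.6 F [-0.2  0.5 -1.4]
```

View pics/s7.png

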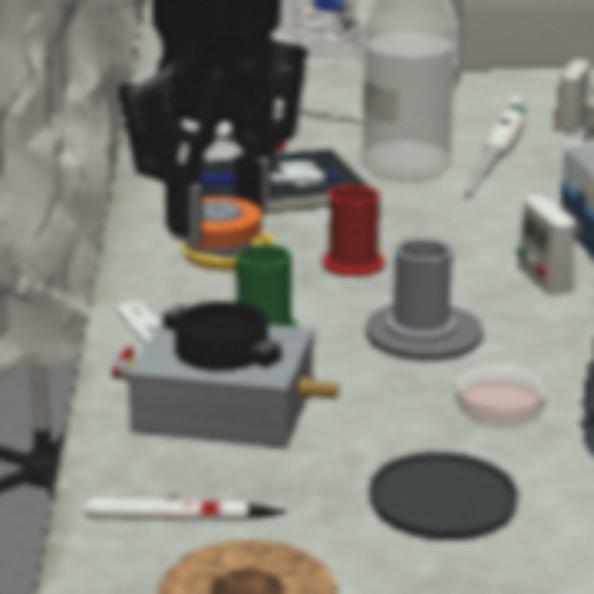

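The screen is held level at crop (225,225), and the base stayed in the stand at (222,335). Next I'll lower the screen into the pan.

Run:
```python
from h import *
env.movel(at(PAN,.20),.2); env.movel(at(PAN,.10),.12,stop_force=6)
print(env.movel(at(PAN,.078),.03,stop_force=3)); st()
env.grip(.075); env.movel(at(PAN,.20),.15)
env.movel(at(STACK,.20),.2); st()
p,d=camera("side"); cv2.imwrite("pics/s8.png",cv2.resize(p[200:310,230:400],None,fx=4,fy=4))
X=cloud("side",d); m=(np.hypot(X[...,0]-PAN[0],X[...,1]-PAN[1])<.05)&(X[...,2]>.012)
print("screen side",X[m].mean(0),np.percentile(X[m][:,2],[5,50,95]))
p,d=camera("top"); X=cloud("top",d); h=cv2.cvtColor(p,cv2.COLOR_BGR2HSV)
m=(np.hypot(X[...,0]-PAN[0],X[...,1]-PAN[1])<.05)&(X[...,2]>.016); print("screen top",X[m].mean(0),np.percentile(X[m][:,2],[5,50,95]))
```

```text
True
t 30.6 tcp [0.567  0.0119 0.0835] op 0.0509 gf 37.2 F [-2.5 -0.4  6.9]
t 32.9 tcp [0.4413 0.1198 0.1999] op 0.0749 gf 0.0 F [-0.2 -0.8 -0.6]
screen side [0.56437856 0.00452358 0.02096949] [0.01402898 0.02156586 0.02471902]
screen top [0.56326206 0.01149225 0.02275053] [0.01896426 0.02278195 0.0267003 ]
```

View pics/s8.png

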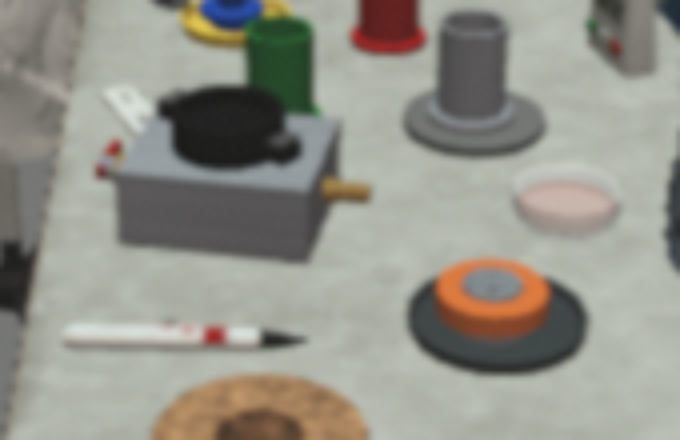

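The screen lies flat, mesh up, in the pan at crop (492,290), with its disc top at 23 mm. The base is unmoved, with its lugs as they were. The base is last.

Run:
```python
from h import *
env.grip(.080); env.movel(at(STACK,.117),.1,stop_force=6); st()
env.grip(.0,f_grip=45); st()
env.movel(at(STACK,.16),.05); env.movel(at(STACK,.20),.12); st()
env.movel(at(CORK,.20),.15)
p,d=camera("side"); cv2.imwrite("pics/s9.png",cv2.resize(p[170:360,200:400],None,fx=3,fy=3)); st()
```

```text
t 34.2 tcp [0.4408 0.1207 0.1174] op 0.0802 gf 0.0 F [ 0.6 -0.4 -0.6]
t 34.6 tcp [0.441  0.1207 0.1181] op 0.0591 gf 46.0 F [-2.5 -0.9 10.6]
t 36.0 tcp [0.4405 0.1203 0.1998] op 0.0587 gf 48.6 F [-0.1  0.4 -1.5]
t 37.8 tcp [ 0.452  -0.1142  0.2   ] op 0.0589 gf 48.6 F [ 0.2  1.  -2.3]
```

View pics/s9.png

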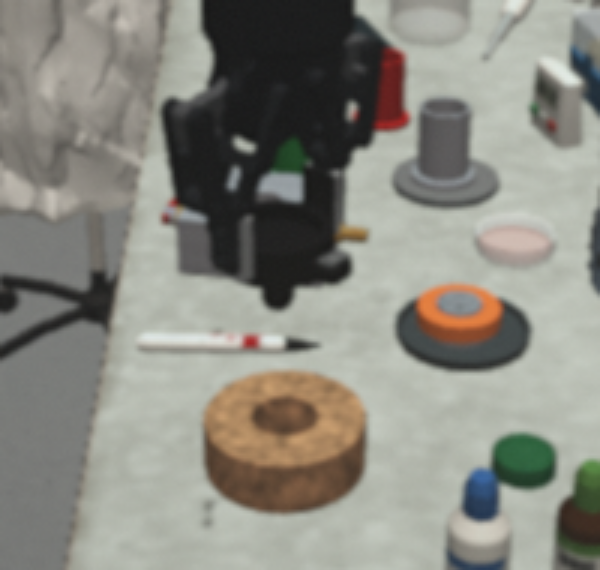

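The base hangs upright with its stem at crop (278,300) above the cork hole at (285,415). I'll lower it now.

Run:
```python
from h import *
print("expected stem tip px",200+3*0,proj("side",[*CORK,.102]))
print(env.movel(at(CORK,.115),.08,stop_force=6)); st()
print(env.movel(at(CORK,.098),.03,stop_force=3)); st()
env.grip(.080); env.movel(at(CORK,.22),.15); env.reach([.45,-.33,.30],Q); st()
p,d=camera("side"); cv2.imwrite("pics/s10.png",cv2.resize(p[170:360,200:400],None,fx=3,fy=3)); st()
p,d=camera("top"); X=cloud("top",d); r=np.hypot(X[...,0]-CORK[0],X[...,1]-CORK[1])
q=X[(r<.05)&(X[...,2]>.048)]; print("base rim",q.mean(0),np.percentile(q[:,2],[5,50,95]))
cv2.imwrite("pics/t10.png",cv2.resize(p[140:260,180:460],None,fx=2.8,fy=2.8))
```

```text
expected stem tip px 200 [[293.41661944 270.28793663]]
False
t 39.0 tcp [ 0.4523 -0.115   0.1154] op 0.0590 gf 48.6 F [-0.4 -0.4 -1. ]
True
t 39.4 tcp [ 0.4523 -0.1151  0.1052] op 0.0591 gf 49.1 F [-0.8  0.3  6.6]
t 41.6 tcp [ 0.4502 -0.3281  0.299 ] op 0.0803 gf 0.0 F [ 0.6  1.3 -1.1]
t 41.7 tcp [ 0.4504 -0.3276  0.2991] op 0.0797 gf 0.0 F [0.4 0.2 0.3]
base rim [ 0.44886691 -0.11511013  0.05233306] [0.04855611 0.05245131 0.05625065]
```

View pics/s10.png

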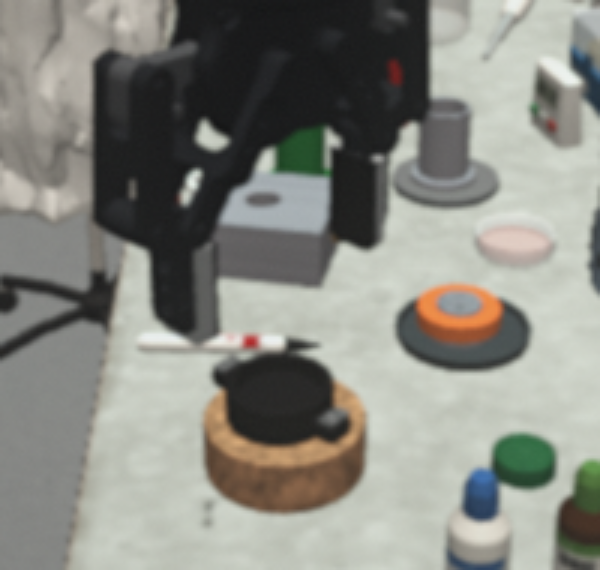

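View pics/t10.png

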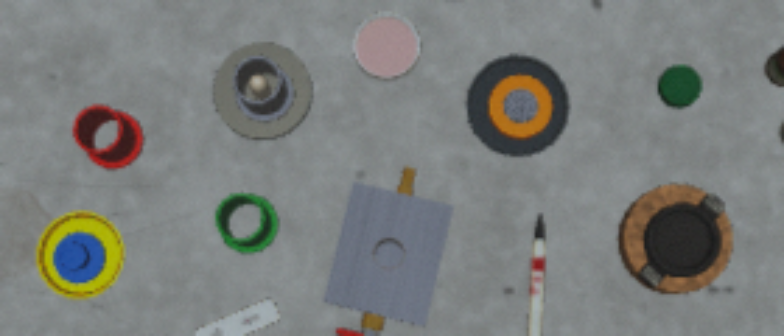

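The base is seated level in the cork ring at (682,240) in the top crop, with its rim at 53 mm. The lid at (78,255), funnel at (262,88) and screen at (520,105) are all in their places. The arm is clear of everything.

```bash
python3 -c "
from h import *
env.dwell(.5); print(job.job_done())"
```

```text
the job is handed in; nothing more can be done
None
```

The filter holder is apart and handed in at about 42 s on the robot's clock: the lid is knob up in the yellow dish, the funnel is on the peg's foot, the screen is mesh up in the pan, and the base is seated in the cork ring; the final pictures and heights show all four upright in place.

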